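# Set out the edge paints in order of shade

### The job

Set the four pots of edge paint upright on the wooden strip, one centred on each round mark, in order of shade: the lightest on the mark next to the red block, then darker and darker, so that the darkest stands furthest from the red block. Set each pot down rather than dropping or tipping it, and leave the glue jar where it stands.

Things in the scene. Friction and masses are not known exactly. Their poses are not given: they have to be found in the camera images.
- pot_cream: loose closed round pot of edge paint, cream, the lightest of the four, seen in its lid and side; 44 mm diameter, 50 mm high, straight-sided, about 90 g, with a blank white band; starts standing on the bench (z = 0). Origin: centre of its underside, z axis up through the lid.
- pot_tan: loose closed round pot of edge paint, tan (light orange-brown), second lightest of the four, seen in its lid and side; 44 mm diameter, 50 mm high, straight-sided, about 90 g, with a blank white band; starts standing on the bench (z = 0). Origin: centre of its underside, z axis up through the lid.
- pot_brown: loose closed round pot of edge paint, mid brown, second darkest of the four, seen in its lid and side; 44 mm diameter, 50 mm high, straight-sided, about 90 g, with a blank white band; starts standing on the bench (z = 0). Origin: centre of its underside, z axis up through the lid.
- pot_black: loose closed round pot of edge paint, almost black, the darkest of the four, seen in its lid and side; 44 mm diameter, 50 mm high, straight-sided, about 90 g, with a blank white band; starts standing on the bench (z = 0). Origin: centre of its underside, z axis up through the lid.
- mark_a: flat round mark (pale blue disc, black rim, 56 mm across), first from the left (+y) of four like ones in a row, 85 mm apart, on a fixed pale wooden strip (440 x 75 x 12 mm thick) lying beyond the pots, turned a little. Origin: mark's centre on the strip's top, 12 mm above the bench; y axis along the row to the left, x across the strip.
- mark_b: flat round mark (pale blue disc, black rim, 56 mm across), second from the left (+y) of four like ones in a row, 85 mm apart, on a fixed pale wooden strip (440 x 75 x 12 mm thick) lying beyond the pots, turned a little. Origin: mark's centre on the strip's top, 12 mm above the bench; y axis along the row to the left, x across the strip.
- mark_c: flat round mark (pale blue disc, black rim, 56 mm across), third from the left (+y) of four like ones in a row, 85 mm apart, on a fixed pale wooden strip (440 x 75 x 12 mm thick) lying beyond the pots, turned a little. Origin: mark's centre on the strip's top, 12 mm above the bench; y axis along the row to the left, x across the strip.
- mark_d: flat round mark (pale blue disc, black rim, 56 mm across), last from the left (+y) of four like ones in a row, 85 mm apart, on a fixed pale wooden strip (440 x 75 x 12 mm thick) lying beyond the pots, turned a little. Origin: mark's centre on the strip's top, 12 mm above the bench; y axis along the row to the left, x across the strip.
- red_block: red block, 60 x 25 x 22 mm high, fixed on one end of the strip, left or right (a grey block of the same size is on the other); its centre is 72 mm beyond the nearest end mark along the row, so which end it is on must be seen. Origin: centre of its underside, on the strip's top face.
- glue_jar: bystander: round jar of pale yellow glue with a steel-grey lid, 60 mm diameter, 64 mm high, 250 g, standing loose in the row of pots; origin at the centre of its underside. A small blue dish of rivets (66 mm across, 22 mm high, not listed) stands in that row as well: six places about 140 mm apart, at least 100 mm between centres.
Not all that is in view belongs to the job. Several things have the shape of the pot_brown; the one meant has the colours described above.

How it is judged:
At the end, for the whole second after the job is handed in: Counted from the mark next to the red block: cream, tan, brown, black, each pot within 12 mm of its mark's centre, upright within 0.1 rad, its underside 8 to 16 mm above the bench (standing on the strip, top face at 12 mm), at rest (below 0.02 m/s) (((horizontal distance between red_block and mark_a below 0.11 m and horizontal distance between pot_cream and mark_a below 0.012 m and horizontal distance between pot_tan and mark_b below 0.012 m and horizontal distance between pot_brown and mark_c below 0.012 m and horizontal distance between pot_black and mark_d below 0.012 m) or (horizontal distance between red_block and mark_d below 0.11 m and horizontal distance between pot_cream and mark_d below 0.012 m and horizontal distance between pot_tan and mark_c below 0.012 m and horizontal distance between pot_brown and mark_b below 0.012 m and horizontal distance between pot_black and mark_a below 0.012 m)) and angle between each of pot_cream, pot_tan, pot_brown, pot_black's own z axis and vertical below 0.1 rad and height (world z) of pot_cream between 0.008 and 0.016 m and linear speed of each of pot_cream, pot_tan, pot_brown, pot_black below 0.02 m/s and height (world z) of pot_tan between 0.008 and 0.016 m and height (world z) of pot_brown between 0.008 and 0.016 m and height (world z) of pot_black between 0.008 and 0.016 m); the robot touches nothing.
It fails at once if the glue jar is pushed more than 25 mm from its place or tipped (distance of glue_jar from where it was at the start of the episode above 0.025 m or angle between glue_jar's own z axis and vertical above 0.3 rad).
It fails at once if a pot is tipped over (leaning more than 45 degrees) (angle between any of pot_cream, pot_tan, pot_brown, pot_black's own z axis and vertical above 0.785 rad).
It fails at once if a pot is dropped: it hangs free in the air, touching nothing, with its underside more than 45 mm above the bench (33 mm above the strip) ((height (world z) of pot_cream above 0.045 m and contact force between pot_cream and anything else below 0.001 N) or (height (world z) of pot_tan above 0.045 m and contact force between pot_tan and anything else below 0.001 N) or (height (world z) of pot_brown above 0.045 m and contact force between pot_brown and anything else below 0.001 N) or (height (world z) of pot_black above 0.045 m and contact force between pot_black and anything else below 0.001 N)).
It also fails if it takes over 109 s, if anything falls off the work surface, if the arm or the gripper's body presses on something with over 40 N, if the wrist force passes 120 N, or if a joint passes its speed limit or range.

### The arm

A 6-joint arm with a two-finger parallel gripper is mounted at the origin on the work surface. World frame = base frame: x ahead of the robot, y to its left, z up, the work surface at z = 0. Lengths are in m, angles in rad, forces in N, time in s.
With the tool pointing down it reaches from about 0.35 to 0.95 m from the base axis. Payload 17.4 kg.
Tool frame: the origin (TCP) lies midway between the tips of the shut fingers; the grasp point (between the pads) lies 19 mm behind it (manip.grasp_offset is the z of the grasp point in the tool frame, in m); z points along the fingers, y is the direction in which the jaws open and shut (so a half turn about z gives the same grasp; the last joint's range is limited). The gripper opens to 93 mm and grips with 3 to 60 N. Pads are 15 mm wide; open, the fingers measure 128 mm over their backs; the gripper's body (75 mm by 188 mm) begins 65 mm behind the grasp point.
Start: joints at [-1.385, 0.116, 1.442, -0, 1.584, -0.038], TCP at [0.15, -0.658, 0.219] pointing down, gripper open.
Joint ranges: [-2.83, 2.83], [-0.83, 2.19], [0.07, 2.5], [-1.14, 4.28], [0.01, 3], [-2.97, 2.97]. Speed limits (rad/s): [1.89, 1.89, 2.22, 3.14, 3.14, 3.14].

### API

Orientations are given as a unit quaternion [w, x, y, z].
In Python, from workcell import manip, vision gives the robot as it stands.
- The arm moves only by the shell command python3 -m crank 'ROWS' [FORCE]. ROWS is JSON, a list that holds one entry, the list of rows, each a list of 7 numbers: the opening, from 0 (shut) to 1 (fully open), then the shift along the tool's x, y, z in units of 40 mm (1.0 is 40 mm), then the turn, a rotation vector about the tool's x, y, z in units of 6 degrees (1.0 is 6 degrees). A call has exactly 8 rows; each row is the pose to reach, as a shift and turn from the pose measured when the call began, along the tool's axes at that moment; what a row does not reach only later rows make up. A row lasts 1/12 s, in which the tool goes at most 41.7 mm and 7.16 degrees, less where a joint would pass 70% of its speed; a pose out of reach is approached as far as the arm can. A call with a gripper value outside its range is refused whole. The fingers move at their own pace and stop on an object; FORCE is the grip in N (left out, the last holds). Time passes only in rows, so rows that repeat a pose let the fingers close, or fill a call up. It gives the time, the measured TCP pose, the force and the opening at its end, in the units of the state.
- manip.state(): the state, without advancing time (a new reading comes with each control period).
- vision.snapshot(name): name is "scene" or "top"; returns the picture (400x640x3 uint8, red, green, blue); there is no depth.
- vision.camera_info(name): a dict with "intrinsics" (3x3 intrinsics, pixels), "extrinsics" (4x4, takes a point from world to camera coordinates). Camera axes: x right, y up, looking along -z (the intrinsics and any distortion apply to the point x, -y, -z); pixel columns grow to the right and rows downward; lengths in m; the calibration is good to about 2 mm. A picture is of the moment at which its call begins. camera_info takes no time and is no camera call.
- manip.finish_job(): hands the job in, once; it reports no verdict.
The state is a dict: "clock": time; "qpos": joint angles; "qd": joint speeds; "tau": joint torques, N m; "ee_pos": TCP position; "tool_rot": TCP orientation; "force": force on the tool from outside, world axes, zero at the start; "ft_torque": the same for the moment, N m; "grip_width": opening from 0.0 (shut) to 1.0 (fully open).
Only numpy, scipy, OpenCV 4.12 (cv2) and the standard library are available. Lean on these libraries where they do the work, as an engineer would, in place of code of your own. Each camera call takes 0.05 s, during which the arm holds its last target. There are 200 camera calls.

## Working session

There is one attempt and no reset: what is moved stays moved. The work goes in short steps, Python scripts to look and compute and a shell command to move; the robot and the scene stay as the last step left them, time stands still between calls to the robot, and variables do not carry over. Pictures are saved under pics/ and viewed, about 12 in all and at most 16, crops included, and the job is handed in when it is done.

```bash
mkdir -p pics; python3 - <<'E'
from workcell import manip, vision
import cv2
for n in("scene","top"):
    im=vision.snapshot(n); cv2.imwrite(f"pics/{n}0.png",im[:,:,::-1])
    c=vision.camera_info(n); print(n,c)
print(manip.state(), manip.grasp_offset)
E
```

```text
scene {'intrinsics': array([[425.5778281 ,   0.        , 322.11934527],
       [  0.        , 425.5778281 , 197.5682124 ],
       [  0.        ,   0.        ,   1.        ]]), 'extrinsics': array([[-0.22217253,  0.97479156,  0.02051307,  0.11849733],
       [-0.53357218, -0.13916578,  0.83422636,  0.26190971],
       [ 0.81605153,  0.17439698,  0.55104047, -1.5945488 ],
       [ 0.        ,  0.        ,  0.        ,  1.        ]])}
top {'intrinsics': array([[510.16074833,   0.        , 314.61830744],
       [  0.        , 510.16074833, 206.22590948],
       [  0.        ,   0.        ,   1.        ]]), 'extrinsics': array([[-0.00913092, -0.99994962, -0.00416999,  0.00962533],
       [ 0.98151261, -0.0097597 ,  0.19114847, -0.57105859],
       [-0.19117953, -0.00234754,  0.98155228, -1.09626562],
       [ 0.        ,  0.        ,  0.        ,  1.        ]])}
{'clock': 0.1, 'qpos': array([-1.38480030e+00,  1.16436309e-01,  1.44221079e+00,  2.47577227e-05,
        1.58399568e+00, -3.78042695e-02]), 'qd': array([-5.30404573e-04, -8.51253915e-04, -8.62841642e-05, -4.24978929e-04,
        6.19212735e-04, -7.56057795e-04]), 'tau': array([ 1.15132359e-03, -7.22895885e+01, -6.23862433e+01,  7.79688195e-02,
        2.27113796e-02, -4.57297858e-05]), 'ee_pos': array([ 0.14976844, -0.65798307,  0.2179725 ]), 'tool_rot': array([-5.24536327e-04,  9.93745554e-01,  1.11666908e-01, -2.65253414e-05]), 'force': array([-0.29069037, -0.29985254, -0.90996713]), 'ft_torque': array([ 0.03328056, -0.03115469, -0.02058257]), 'grip_width': 1.000819496759586} -0.0188
```

View pics/top0.png

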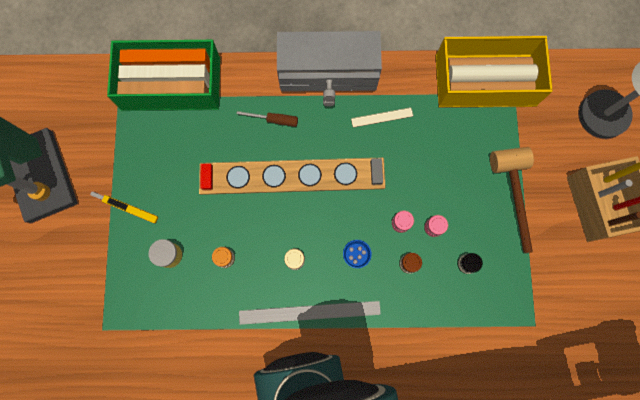

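View pics/scene0.png

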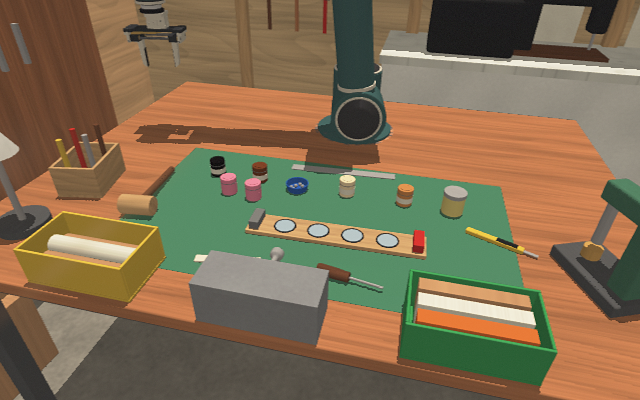

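The top view shows the red block at (206,176) and the grey one at (377,171). The marks are at (238,177), (274,176), (309,175) and (346,174). The glue jar is at (165,253) and the dish at (357,253).

Candidates for the pots are tan (223,257), cream (294,259), brown (411,262), black (471,263), and two pink pots at (403,221) and (437,225). The pink ones fit no described shade. I'll measure now and check this in one enlarged crop.

```bash
cat >h.py <<'E'
from workcell import manip, vision
import numpy as np, cv2
from scipy.spatial.transform import Rotation as R
def ray(n,uv,z):
    c=vision.camera_info(n);K=c["intrinsics"];E=c["extrinsics"]
    d=np.linalg.inv(K)@[uv[0],uv[1],1]; d=d*[1,-1,-1]
    o=-E[:3,:3].T@E[:3,3]; d=E[:3,:3].T@d
    return o+d*(z-o[2])/d[2]
def proj(n,p):
    c=vision.camera_info(n);q=c["extrinsics"][:3]@np.r_[p,1]; q=c["intrinsics"]@(q*[1,-1,-1]); return q[:2]/q[2]
def rows(target,yaw=None):
    "shift in tool units to world TCP target; turn about tool z so that jaw axis has world yaw"
    s=manip.state(); r=R.from_quat(np.roll(s["tool_rot"],-1)); 
    a=r.as_matrix(); rv=0
    sh=a.T@(np.array(target)-s["ee_pos"])/.04
    print("clock",round(s["clock"],2),"tcp",s["ee_pos"].round(4),"jaw yaw",np.degrees(np.arctan2(a[1,1],a[0,1])).round(2),"tilt",a[2].round(4),"shift",sh.round(3),"grip",round(s["grip_width"],3),"F",s["force"].round(1))
E
python3 - <<'E'
from h import *
im=vision.snapshot("top"); hsv=cv2.cvtColor(im,cv2.COLOR_RGB2HSV)
def blob(seed,z,name,tol,r=16):
    u,v=seed; c=im[v-2:v+3,u-2:u+3].reshape(-1,3).astype(int); c=np.median(c,0)
    d=np.abs(im.astype(int)-c).max(2)<tol
    m=np.zeros(d.shape,np.uint8); cv2.circle(m,seed,r,1,-1); m&=d.astype(np.uint8)
    n,l,st,ce=cv2.connectedComponentsWithStats(m); k=l[v,u]
    if k==0:k=1+np.argmax(st[1:,4])
    cs,_=cv2.findContours((l==k).astype(np.uint8),cv2.RETR_EXTERNAL,cv2.CHAIN_APPROX_NONE)
    cc=max(cs,key=cv2.contourArea); (eu,ev),ax,_=cv2.fitEllipse(cc)
    print(name,c,st[k,2:4],"ell",np.round([eu,ev,*ax],1),ray("top",(eu,ev),z).round(4))
for s,n in(((223,257),"tan"),((294,259),"cream"),((411,262),"brown"),((471,263),"black"),((403,221),"pk1"),((437,225),"pk2")): blob(s,.05,n,45 if n!="black" else 25)
blob((165,253),.064,"glue",40,22)
for s,n in(((238,177),"a"),((274,176),"b"),((309,175),"c"),((346,174),"d")): blob(s,.012,n,40)
blob((206,176),.034,"red",50)
a=cv2.resize(im[205:285,140:490],(800,183),interpolation=cv2.INTER_CUBIC)
cv2.imwrite("pics/crop1.png",a[:,:,::-1])
E
```

```text
tan [225. 141.  49.] [19 19] ell [221.1 256.3  17.7  18.4] [0.4606 0.2135 0.05  ]
cream [246. 229. 167.] [19 18] ell [293.7 258.5  17.8  18.1] [0.4542 0.0518 0.05  ]
brown [128.  62.  23.] [21 20] ell [411.8 262.1  18.5  19.3] [ 0.4438 -0.2103  0.05  ]
black [21. 19. 19.] [21 19] ell [471.3 262.6  18.   20.1] [ 0.4415 -0.3418  0.05  ]
pk1 [241. 130. 154.] [19 19] ell [403.8 220.   17.8  18.1] [ 0.5386 -0.1964  0.05  ]
pk2 [240. 129. 152.] [19 19] ell [437.8 224.3  17.6  18.3] [ 0.5279 -0.2725  0.05  ]
glue [172. 163. 152.] [26 26] ell [161.5 252.5  25.   26.4] [0.4689 0.3424 0.064 ]
a [169. 186. 188.] [20 19] ell [237.6 176.7  18.1  19.3] [0.6526 0.1863 0.012 ]
b [170. 186. 188.] [20 19] ell [273.4 175.7  18.1  19.1] [0.6543 0.1013 0.012 ]
c [171. 186. 189.] [20 20] ell [309.4 174.5  18.1  19.1] [0.6564 0.016  0.012 ]
d [169. 186. 188.] [20 19] ell [345.2 173.2  18.3  18.9] [ 0.6585 -0.069   0.012 ]
red [216.  23.   4.] [11 25] ell [205.4 175.7  10.3  29.9] [0.6502 0.2577 0.034 ]
```

View pics/crop1.png

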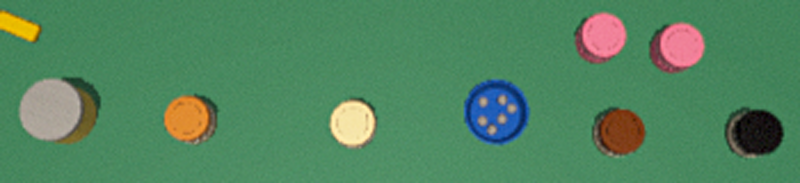

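Red is on the left (+y), so cream goes to a, tan to b, brown to c and black to d. The crop confirms the colours. The mark spacing (85 mm) and the red-to-a distance (71 mm) match the description. I'll start with black, with the jaws turned along world x so that neighbouring pots on the strip stay clear.

```bash
python3 -m crank '[[[0.75,8.86,-6.09,2.3,0,0,-13],[0.75,8.86,-6.09,2.3,0,0,-13],[0.75,8.86,-6.09,2.3,0,0,-13],[0.75,8.86,-6.09,2.3,0,0,-13],[0.75,8.86,-6.09,2.3,0,0,-13],[0.75,8.86,-6.09,2.3,0,0,-13],[0.75,8.86,-6.09,2.3,0,0,-13],[0.75,8.86,-6.09,2.3,0,0,-13]]]' 20; python3 -c "
from h import *
rows((.4415,-.3418,.12))"
```

```text
clock: 0.82
ee_pos: [0.3715, -0.4167, 0.1483]
tool_rot: [-0.0, 0.817, 0.577, 0.0]
force: [0.5, -0.4, -0.7]
grip_width: 0.751
clock 0.82 tcp [ 0.3715 -0.4167  0.1483] jaw yaw -19.54 tilt [ 6.e-04 -1.e-04 -1.e+00] shift [2.35  1.024 0.708] grip 0.751 F [ 0.5 -0.4 -0.7]
```

```bash
python3 -m crank '[[[0.75,2.35,1.02,0.7,0,0,-3.43],[0.75,2.35,1.02,0.7,0,0,-3.43],[0.75,2.35,1.02,0.7,0,0,-3.43],[0.75,2.35,1.02,0.7,0,0,-3.43],[0.75,2.35,1.02,1.3,0,0,-3.43],[0.75,2.35,1.02,1.3,0,0,-3.43],[0.75,2.35,1.02,1.3,0,0,-3.43],[0.75,2.35,1.02,1.3,0,0,-3.43]]]'; python3 -c "
from h import *
rows((.4415,-.3418,.016))
im=vision.snapshot('top');cv2.imwrite('pics/t2.png',cv2.resize(im[180:330,340:540],(800,600))[:,:,::-1])"
```

```text
clock: 1.48
ee_pos: [0.4411, -0.3423, 0.0971]
tool_rot: [-0.0, 0.701, 0.713, 0.0]
force: [-0.4, 0.0, -0.1]
grip_width: 0.753
clock 1.48 tcp [ 0.4411 -0.3423  0.0971] jaw yaw 0.96 tilt [ 4.e-04  2.e-04 -1.e+00] shift [0.011 0.009 2.027] grip 0.753 F [-0.4  0.  -0.1]
```

View pics/t2.png

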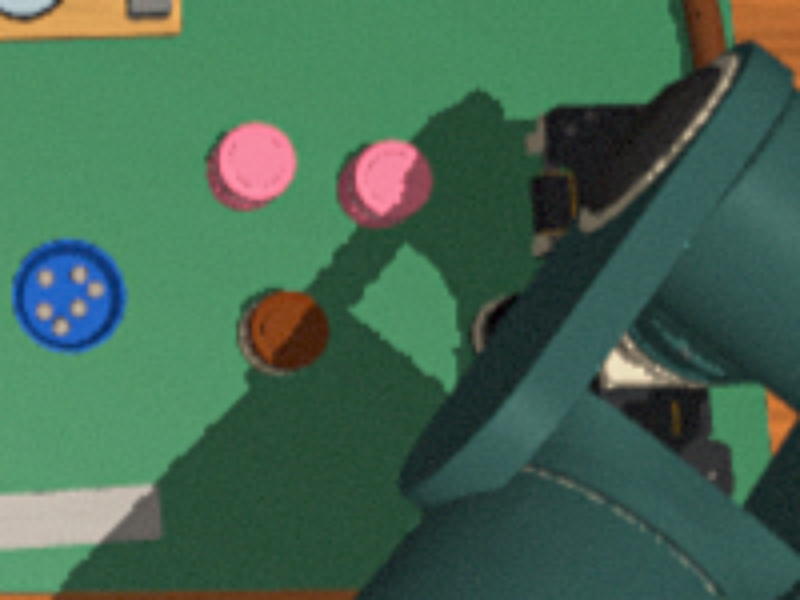

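The gripper is over the black pot, with fingers on both its x sides, and the pink pots are clear. Descending and gripping.

```bash
python3 -m crank '[[[0.75,0,0,0.6,0,0,0],[0.75,0,0,1.2,0,0,0],[0.75,0,0,1.8,0,0,0],[0.75,0,0,2.03,0,0,0],[0.75,0,0,2.03,0,0,0],[0.3,0,0,2.03,0,0,0],[0.3,0,0,2.03,0,0,0],[0.3,0,0,2.03,0,0,0]]]' 20; python3 -m crank '[[[0.3,0,0,0,0,0,0],[0.3,0,0,0,0,0,0],[0.3,0,0,0,0,0,0],[0.3,0,0,-0.3,0,0,0],[0.3,0,0,-1,0,0,0],[0.3,0,0,-2,0,0,0],[0.3,0,0,-2.5,0,0,0],[0.3,0,0,-2.5,0,0,0]]]';python3 -c "
from h import *
rows((.6585,-.069,.116))"
```

```text
clock: 2.2
ee_pos: [0.442, -0.343, 0.0179]
tool_rot: [0.001, 0.701, 0.713, 0.0]
force: [-0.0, 0.3, -0.7]
grip_width: 0.58
clock: 2.87
ee_pos: [0.4432, -0.3441, 0.1243]
tool_rot: [0.005, 0.701, 0.713, 0.001]
force: [0.6, -0.3, -0.2]
grip_width: 0.465
clock 2.87 tcp [ 0.4432 -0.3441  0.1243] jaw yaw 0.96 tilt [-0.0064  0.008  -0.9999] shift [6.788 5.495 0.207] grip 0.465 F [ 0.6 -0.3 -0.2]
```

Grip 0.465 is 43 mm, so the pot is held. Carrying it to mark d.

```bash
python3 -m crank '[[[0.3,0.6,0.5,0.2,0,0,0],[0.3,1.5,1.2,0.2,0,0,0],[0.3,2.5,2,0.2,0,0,0],[0.3,3.5,2.8,0.2,0,0,0],[0.3,4.5,3.6,0.2,0,0,0],[0.3,5.5,4.4,0.2,0,0,0],[0.3,6.4,5.2,0.2,0,0,0],[0.3,6.79,5.5,0.2,0,0,0]]]' 25; python3 -c "
from h import *
rows((.6585,-.069,.0285))"
```

```text
clock: 3.53
ee_pos: [0.6428, -0.0877, 0.1162]
tool_rot: [0.005, 0.701, 0.713, 0.0]
force: [0.8, -1.3, -1.4]
grip_width: 0.469
clock 3.53 tcp [ 0.6428 -0.0877  0.1162] jaw yaw 0.98 tilt [-0.0063  0.0076 -1.    ] shift [0.474 0.383 2.191] grip 0.469 F [ 0.8 -1.3 -1.4]
```

```bash
python3 -m crank '[[[0.3,0.47,0.38,0,0,0,0],[0.3,0.47,0.38,0.4,0,0,0],[0.3,0.47,0.38,1.0,0,0,0],[0.3,0.47,0.38,1.5,0,0,0],[0.3,0.47,0.38,1.8,0,0,0],[0.3,0.47,0.38,1.9,0,0,0],[0.3,0.47,0.38,1.9,0,0,0],[0.3,0.47,0.38,1.9,0,0,0]]]'; python3 -c "
from h import *
rows((.6585,-.069,.0285))"
```

```text
clock: 4.2
ee_pos: [0.6586, -0.0693, 0.0412]
tool_rot: [0.005, 0.701, 0.713, 0.001]
force: [0.3, -0.1, -1.0]
grip_width: 0.47
clock 4.2 tcp [ 0.6586 -0.0693  0.0412] jaw yaw 0.96 tilt [-0.0064  0.0084 -0.9999] shift [ 0.009 -0.006  0.317] grip 0.47 F [ 0.3 -0.1 -1. ]
```

```bash
python3 -m crank '[[[0.3,0,0,0.1,0,0,0],[0.3,0,0,0.2,0,0,0],[0.3,0,0,0.28,0,0,0],[0.3,0,0,0.31,0,0,0],[0.3,0,0,0.31,0,0,0],[0.3,0,0,0.31,0,0,0],[0.3,0,0,0.31,0,0,0],[0.3,0,0,0.31,0,0,0]]]'; python3 -c "
from h import *
rows((.6585,-.069,.0285))"
```

```text
clock: 4.87
ee_pos: [0.6593, -0.0696, 0.0308]
tool_rot: [0.006, 0.701, 0.713, 0.001]
force: [-6.6, 0.5, 15.0]
grip_width: 0.47
clock 4.87 tcp [ 0.6593 -0.0696  0.0308] jaw yaw 0.96 tilt [-0.0069  0.0101 -0.9999] shift [ 0.016 -0.02   0.057] grip 0.47 F [-6.6  0.5 15. ]
```

Contact is felt (15 N), so the pot is on the strip. Releasing and retreating straight up, with a small tilt correction on the way.

```bash
python3 -m crank '[[[0.75,0,0,-0.02,0,0,0],[0.75,0,0,-0.02,0,0,0],[0.75,0,0,-0.02,0,0,0],[0.75,0,0,-0.02,0,0,0],[0.75,0,0,-0.5,0.1,0.066,0],[0.75,0,0,-1.3,0.1,0.066,0],[0.75,0,0,-2.2,0.1,0.066,0],[0.75,0,0,-2.2,0.1,0.066,0]]]'; python3 -c "
from h import *
rows((.4542,.0518,.1))
rows((.4542,.0518,.016))"
```

```text
clock: 5.53
ee_pos: [0.6607, -0.0693, 0.1261]
tool_rot: [0.003, 0.701, 0.713, 0.002]
force: [0.6, -0.9, 1.4]
grip_width: 0.749
clock 5.53 tcp [ 0.6607 -0.0693  0.1261] jaw yaw 0.96 tilt [-0.0013  0.0078 -1.    ] shift [ 3.115 -5.116  0.609] grip 0.749 F [ 0.6 -0.9  1.4]
clock 5.53 tcp [ 0.6607 -0.0693  0.1261] jaw yaw 0.96 tilt [-0.0013  0.0078 -1.    ] shift [ 3.118 -5.133  2.709] grip 0.749 F [ 0.6 -0.9  1.4]
```

```bash
python3 -m crank '[[[0.75,0.4,-0.7,0.1,0.075,0.01,0],[0.75,0.9,-1.5,0.3,0.075,0.01,0],[0.75,1.4,-2.3,0.5,0.075,0.01,0],[0.75,1.9,-3.1,0.6,0.075,0.01,0],[0.75,2.4,-3.9,0.6,0.075,0.01,0],[0.75,2.8,-4.7,0.6,0.075,0.01,0],[0.75,3.12,-5.12,0.6,0.075,0.01,0],[0.75,3.12,-5.12,0.6,0.075,0.01,0]]]'; python3 -c "
from h import *
rows((.4542,.0518,.016))
im=vision.snapshot('top');cv2.imwrite('pics/t3.png',cv2.resize(im[130:330,140:500],(792,440))[:,:,::-1])"
```

```text
clock: 6.2
ee_pos: [0.4516, 0.0536, 0.1003]
tool_rot: [0.0, 0.701, 0.714, 0.0]
force: [0.2, 0.2, -0.1]
grip_width: 0.752
clock 6.2 tcp [0.4516 0.0536 0.1003] jaw yaw 1.05 tilt [ 3.e-04  5.e-04 -1.e+00] shift [-0.046  0.062  2.107] grip 0.752 F [ 0.2  0.2 -0.1]
```

View pics/t3.png

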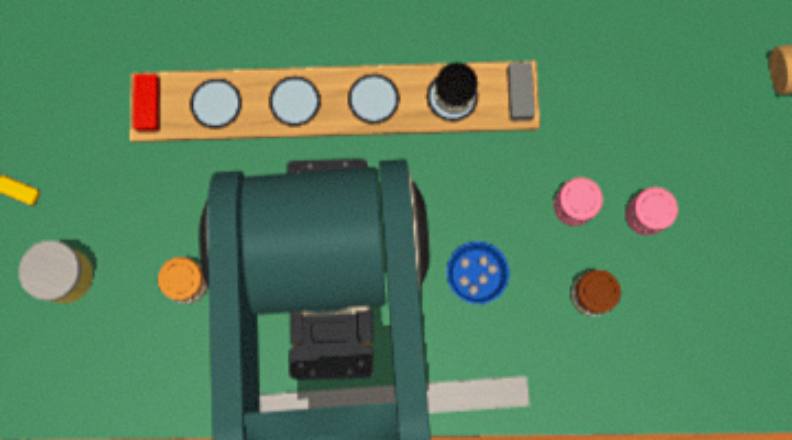

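Black stands upright on mark d, at (456,88) in this picture. Now cream.

```bash
python3 -m crank '[[[0.75,-0.05,0.06,0.3,0,0,0],[0.75,-0.05,0.06,1.2,0,0,0],[0.75,-0.05,0.06,1.9,0,0,0],[0.75,-0.05,0.06,2.1,0,0,0],[0.75,-0.05,0.06,2.1,0,0,0],[0.3,-0.05,0.06,2.1,0,0,0],[0.3,-0.05,0.06,2.1,0,0,0],[0.3,-0.05,0.06,2.1,0,0,0]]]' 25; python3 -m crank '[[[0.3,0,0,0,0,0,0],[0.3,0,0,0,0,0,0],[0.3,0,0,0,0,0,0],[0.3,0,0,-0.3,0,0,0],[0.3,0,0,-1,0,0,0],[0.3,0,0,-2,0,0,0],[0.3,0,0,-2.5,0,0,0],[0.3,0,0,-2.5,0,0,0]]]';python3 -c "
from h import *
rows((.6526,.1863,.11))"
```

```text
clock: 6.92
ee_pos: [0.4568, 0.0508, 0.0181]
tool_rot: [0.001, 0.701, 0.714, 0.001]
force: [0.8, 0.2, 0.5]
grip_width: 0.584
clock: 7.58
ee_pos: [0.4582, 0.0509, 0.124]
tool_rot: [0.004, 0.701, 0.714, 0.004]
force: [-0.5, -1.0, -0.3]
grip_width: 0.469
clock 7.58 tcp [0.4582 0.0509 0.124 ] jaw yaw 1.05 tilt [ 2.000e-04  1.070e-02 -9.999e-01] shift [3.294 4.916 0.404] grip 0.469 F [-0.5 -1.  -0.3]
```

```bash
python3 -m crank '[[[0.3,0.4,0.6,0.1,0.1,0,0],[0.3,0.9,1.3,0.2,0.1,0,0],[0.3,1.4,2.1,0.3,0.1,0,0],[0.3,1.9,2.9,0.4,0.1,0,0],[0.3,2.4,3.7,0.4,0.1,0,0],[0.3,2.9,4.4,0.4,0.1,0,0],[0.3,3.29,4.92,0.4,0.1,0,0],[0.3,3.29,4.92,0.4,0.1,0,0]]]'; python3 -c "
from h import *
rows((.6526,.1863,.0405))"
```

```text
clock: 8.25
ee_pos: [0.6548, 0.1885, 0.1089]
tool_rot: [-0.0, 0.7, 0.714, -0.0]
force: [0.2, -0.7, -0.3]
grip_width: 0.467
clock 8.25 tcp [0.6548 0.1885 0.1089] jaw yaw 1.13 tilt [ 4.e-04 -9.e-04 -1.e+00] shift [-0.055 -0.056  1.71 ] grip 0.467 F [ 0.2 -0.7 -0.3]
```

```bash
python3 -m crank '[[[0.3,-0.05,-0.05,0.2,0,0,0],[0.3,-0.05,-0.05,0.8,0,0,0],[0.3,-0.05,-0.05,1.4,0,0,0],[0.3,-0.05,-0.05,1.7,0,0,0],[0.3,-0.05,-0.05,1.8,0,0,0],[0.3,-0.05,-0.05,1.88,0,0,0],[0.3,-0.05,-0.05,1.92,0,0,0],[0.3,-0.05,-0.05,1.92,0,0,0]]]'; python3 -c "
from h import *
rows((.6526,.1863,.0305))"
```

```text
clock: 8.92
ee_pos: [0.6532, 0.1865, 0.0331]
tool_rot: [-0.0, 0.7, 0.714, 0.0]
force: [0.1, 0.6, -1.3]
grip_width: 0.47
clock 8.92 tcp [0.6532 0.1865 0.0331] jaw yaw 1.12 tilt [ 7.e-04  3.e-04 -1.e+00] shift [-0.004 -0.014  0.065] grip 0.47 F [ 0.1  0.6 -1.3]
```

```bash
python3 -m crank '[[[0.3,0,-0.01,0.03,0,0,0],[0.3,0,-0.01,0.05,0,0,0],[0.3,0,-0.01,0.08,0,0,0],[0.3,0,-0.01,0.1,0,0,0],[0.3,0,-0.01,0.1,0,0,0],[0.3,0,-0.01,0.1,0,0,0],[0.3,0,-0.01,0.1,0,0,0],[0.3,0,-0.01,0.1,0,0,0]]]'; python3 -c "
from h import *
rows((.6526,.1863,.0305))"
```

```text
clock: 9.58
ee_pos: [0.6529, 0.1867, 0.031]
tool_rot: [0.0, 0.7, 0.714, 0.001]
force: [-8.0, -1.0, 14.6]
grip_width: 0.468
clock 9.58 tcp [0.6529 0.1867 0.031 ] jaw yaw 1.13 tilt [ 0.001   0.0011 -1.    ] shift [-0.009 -0.009  0.012] grip 0.468 F [-8.  -1.  14.6]
```

Seated (14.6 N). Release, rise and go on to tan.

```bash
python3 -m crank '[[[0.75,0,0,-0.02,0,0,0],[0.75,0,0,-0.02,0,0,0],[0.75,0,0,-0.02,0,0,0],[0.75,0,0,-0.02,0,0,0],[0.75,0,0,-0.5,0,0,0],[0.75,0,0,-1.3,0,0,0],[0.75,0,0,-2.1,0,0,0],[0.75,0,0,-2.1,0,0,0]]]'; python3 -c "
from h import *
rows((.4606,.2135,.1))"
```

```text
clock: 10.25
ee_pos: [0.655, 0.1871, 0.1219]
tool_rot: [0.002, 0.7, 0.714, 0.004]
force: [1.1, -0.2, 0.5]
grip_width: 0.745
clock 10.25 tcp [0.655  0.1871 0.1219] jaw yaw 1.13 tilt [ 0.0028  0.0087 -1.    ] shift [ 0.754 -4.851  0.507] grip 0.745 F [ 1.1 -0.2  0.5]
```

```bash
python3 -m crank '[[[0.75,0.1,-0.7,0.1,0.08,0,0],[0.75,0.2,-1.5,0.3,0.08,-0.02,0],[0.75,0.4,-2.4,0.5,0.08,-0.02,0],[0.75,0.5,-3.3,0.5,0.08,-0.02,0],[0.75,0.7,-4.2,0.5,0.08,-0.02,0],[0.75,0.75,-4.85,0.5,0.08,-0.02,0],[0.75,0.75,-4.85,0.5,0.08,-0.02,0],[0.75,0.75,-4.85,0.5,0.08,-0.02,0]]]'; python3 -c "
from h import *
rows((.4606,.2135,.016))"
```

```text
clock: 10.92
ee_pos: [0.46, 0.2136, 0.1006]
tool_rot: [0.0, 0.7, 0.714, 0.001]
force: [0.0, -0.7, -0.2]
grip_width: 0.751
clock 10.92 tcp [0.46   0.2136 0.1006] jaw yaw 1.19 tilt [ 0.001   0.0015 -1.    ] shift [-0.005  0.011  2.114] grip 0.751 F [ 0.  -0.7 -0.2]
```

```bash
python3 -m crank '[[[0.75,0,0.01,0.6,0,0,0],[0.75,0,0.01,1.3,0,0,0],[0.75,0,0.01,1.9,0,0,0],[0.75,0,0.01,2.1,0,0,0],[0.75,0,0.01,2.1,0,0,0],[0.3,0,0.01,2.1,0,0,0],[0.3,0,0.01,2.1,0,0,0],[0.3,0,0.01,2.1,0,0,0]]]'; python3 -m crank '[[[0.3,0,0,0,0,0,0],[0.3,0,0,0,0,0,0],[0.3,0,0,0,0,0,0],[0.3,0,0,-0.3,0,0,0],[0.3,0,0,-1,0,0,0],[0.3,0,0,-2,0,0,0],[0.3,0,0,-2.5,0,0,0],[0.3,0,0,-2.5,0,0,0]]]';python3 -c "
from h import *
rows((.6543,.1013,.11))"
```

```text
clock: 11.58
ee_pos: [0.4615, 0.214, 0.0181]
tool_rot: [0.001, 0.7, 0.714, 0.002]
force: [-0.3, -0.7, -0.5]
grip_width: 0.582
clock: 12.25
ee_pos: [0.4629, 0.2146, 0.1242]
tool_rot: [0.002, 0.7, 0.714, 0.005]
force: [0.5, -0.3, 0.3]
grip_width: 0.469
clock 12.25 tcp [0.4629 0.2146 0.1242] jaw yaw 1.19 tilt [ 0.0044  0.0104 -0.9999] shift [-2.932  4.722  0.392] grip 0.469 F [ 0.5 -0.3  0.3]
```

```bash
python3 -m crank '[[[0.3,-0.4,0.6,0.1,0.1,-0.03,0],[0.3,-0.9,1.3,0.2,0.1,-0.03,0],[0.3,-1.4,2.1,0.3,0.1,-0.03,0],[0.3,-1.9,2.9,0.4,0.1,-0.03,0],[0.3,-2.4,3.7,0.4,0.1,-0.03,0],[0.3,-2.75,4.4,0.4,0.1,-0.03,0],[0.3,-2.93,4.72,0.4,0.1,-0.03,0],[0.3,-2.93,4.72,0.4,0.1,-0.03,0]]]'; python3 -c "
from h import *
rows((.6543,.1013,.0325))"
```

```text
clock: 12.92
ee_pos: [0.656, 0.0995, 0.1087]
tool_rot: [-0.001, 0.7, 0.714, -0.0]
force: [0.6, -0.4, -0.9]
grip_width: 0.468
clock 12.92 tcp [0.656  0.0995 0.1087] jaw yaw 1.08 tilt [ 8.0e-04 -1.2e-03 -1.0e+00] shift [ 0.043 -0.039  1.905] grip 0.468 F [ 0.6 -0.4 -0.9]
```

```bash
python3 -m crank '[[[0.3,0.04,-0.04,0.2,0,0,0],[0.3,0.04,-0.04,0.8,0,0,0],[0.3,0.04,-0.04,1.4,0,0,0],[0.3,0.04,-0.04,1.7,0,0,0],[0.3,0.04,-0.04,1.8,0,0,0],[0.3,0.04,-0.04,1.88,0,0,0],[0.3,0.04,-0.04,1.92,0,0,0],[0.3,0.04,-0.04,1.92,0,0,0]]]'; python3 -m crank '[[[0.3,0,0,0.03,0,0,0],[0.3,0,0,0.05,0,0,0],[0.3,0,0,0.08,0,0,0],[0.3,0,0,0.1,0,0,0],[0.3,0,0,0.1,0,0,0],[0.3,0,0,0.1,0,0,0],[0.3,0,0,0.1,0,0,0],[0.3,0,0,0.1,0,0,0]]]';python3 -c "
from h import *
rows((.6543,.1013,.0305))"
```

```text
clock: 13.58
ee_pos: [0.6545, 0.1014, 0.0328]
tool_rot: [-0.0, 0.7, 0.714, 0.0]
force: [-0.0, 0.3, -0.7]
grip_width: 0.467
clock: 14.25
ee_pos: [0.6549, 0.1015, 0.0311]
tool_rot: [-0.0, 0.7, 0.714, 0.001]
force: [-8.8, -1.8, 16.8]
grip_width: 0.472
clock 14.25 tcp [0.6549 0.1015 0.0311] jaw yaw 1.09 tilt [ 0.0011  0.0011 -1.    ] shift [-0.004 -0.015  0.016] grip 0.472 F [-8.8 -1.8 16.8]
```

Seated. Release, rise, then go to brown, staying high past the dish.

```bash
python3 -m crank '[[[0.75,0,0,-0.02,0,0,0],[0.75,0,0,-0.02,0,0,0],[0.75,0,0,-0.02,0,0,0],[0.75,0,0,-0.02,0,0,0],[0.75,0,0,-0.5,0,0,0],[0.75,0,0,-1.3,0,0,0],[0.75,0,0,-2.1,0,0,0],[0.75,0,0,-2.1,0,0,0]]]'; python3 -c "
from h import *
rows((.4438,-.2103,.11))"
```

```text
clock: 14.92
ee_pos: [0.657, 0.1016, 0.1219]
tool_rot: [0.002, 0.7, 0.714, 0.004]
force: [0.2, 0.2, 1.7]
grip_width: 0.75
clock 14.92 tcp [0.657  0.1016 0.1219] jaw yaw 1.09 tilt [ 0.0019  0.0089 -1.    ] shift [-7.696 -5.48   0.236] grip 0.75 F [0.2 0.2 1.7]
```

```bash
python3 -m crank '[[[0.75,-0.6,-0.4,0.1,0.08,-0.02,0],[0.75,-7.7,-5.48,0.2,0.08,-0.02,0],[0.75,-7.7,-5.48,0.2,0.08,-0.02,0],[0.75,-7.7,-5.48,0.2,0.08,-0.02,0],[0.75,-7.7,-5.48,0.2,0.08,-0.02,0],[0.75,-7.7,-5.48,0.2,0.08,-0.02,0],[0.75,-7.7,-5.48,0.2,0.08,-0.02,0],[0.75,-7.7,-5.48,0.2,0.08,-0.02,0]]]'; python3 -c "
from h import *
rows((.4438,-.2103,.1))"
```

```text
clock: 15.58
ee_pos: [0.475, -0.1642, 0.1123]
tool_rot: [0.0, 0.7, 0.714, 0.0]
force: [1.2, -1.3, 0.5]
grip_width: 0.75
clock 15.58 tcp [ 0.475  -0.1642  0.1123] jaw yaw 1.11 tilt [-4.e-04  8.e-04 -1.e+00] shift [-1.136 -0.802  0.306] grip 0.75 F [ 1.2 -1.3  0.5]
```

```bash
python3 -m crank '[[[0.75,-0.7,-0.5,0.1,0,0,0],[0.75,-1.13,-0.8,0.3,0,0,0],[0.75,-1.13,-0.8,0.3,0,0,0],[0.75,-1.13,-0.8,0.3,0,0,0],[0.75,-1.13,-0.8,0.3,0,0,0],[0.75,-1.13,-0.8,0.3,0,0,0],[0.75,-1.13,-0.8,0.3,0,0,0],[0.75,-1.13,-0.8,0.3,0,0,0]]]'; python3 -c "
from h import *
rows((.4438,-.2103,.016))"
```

```text
clock: 16.25
ee_pos: [0.4444, -0.2094, 0.1004]
tool_rot: [0.001, 0.7, 0.714, 0.0]
force: [0.2, 0.3, 0.4]
grip_width: 0.751
clock 16.25 tcp [ 0.4444 -0.2094  0.1004] jaw yaw 1.19 tilt [-4.e-04  1.e-03 -1.e+00] shift [-0.021 -0.018  2.109] grip 0.751 F [0.2 0.3 0.4]
```

```bash
python3 -m crank '[[[0.75,-0.02,-0.02,0.6,0,0,0],[0.75,-0.02,-0.02,1.3,0,0,0],[0.75,-0.02,-0.02,1.9,0,0,0],[0.75,-0.02,-0.02,2.1,0,0,0],[0.75,-0.02,-0.02,2.1,0,0,0],[0.3,-0.02,-0.02,2.1,0,0,0],[0.3,-0.02,-0.02,2.1,0,0,0],[0.3,-0.02,-0.02,2.1,0,0,0]]]'; python3 -m crank '[[[0.3,0,0,0,0,0,0],[0.3,0,0,0,0,0,0],[0.3,0,0,0,0,0,0],[0.3,0,0,-0.3,0,0,0],[0.3,0,0,-1,0,0,0],[0.3,0,0,-2,0,0,0],[0.3,0,0,-2.5,0,0,0],[0.3,0,0,-2.5,0,0,0]]]';python3 -c "
from h import *
rows((.6564,.016,.11))"
```

```text
clock: 16.92
ee_pos: [0.4445, -0.2106, 0.0179]
tool_rot: [0.002, 0.7, 0.714, 0.001]
force: [0.0, 1.2, 0.4]
grip_width: 0.585
clock: 17.58
ee_pos: [0.4458, -0.2114, 0.124]
tool_rot: [0.005, 0.7, 0.714, 0.002]
force: [1.1, -0.1, 0.1]
grip_width: 0.465
clock 17.58 tcp [ 0.4458 -0.2114  0.124 ] jaw yaw 1.19 tilt [-0.005   0.0092 -0.9999] shift [5.575 5.378 0.37 ] grip 0.465 F [ 1.1 -0.1  0.1]
```

```bash
python3 -m crank '[[[0.3,0.5,0.5,0.1,0.09,0.05,0],[0.3,1.1,1.05,0.2,0.09,0.05,0],[0.3,1.8,1.7,0.3,0.09,0.05,0],[0.3,2.5,2.4,0.37,0.09,0.05,0],[0.3,3.2,3.1,0.37,0.09,0.05,0],[0.3,3.9,3.8,0.37,0.09,0.05,0],[0.3,4.6,4.45,0.37,0.09,0.05,0],[0.3,5.2,5.0,0.37,0.09,0.05,0]]]'; python3 -c "
from h import *
rows((.6564,.016,.0325))"
```

```text
clock: 18.25
ee_pos: [0.6426, 0.0029, 0.1096]
tool_rot: [-0.0, 0.699, 0.715, -0.0]
force: [0.1, -0.3, -0.7]
grip_width: 0.469
clock 18.25 tcp [0.6426 0.0029 0.1096] jaw yaw 1.23 tilt [ 4.e-04 -9.e-04 -1.e+00] shift [0.32  0.353 1.926] grip 0.469 F [ 0.1 -0.3 -0.7]
```

```bash
python3 -m crank '[[[0.3,0.32,0.35,0.05,0,0,0],[0.3,0.32,0.35,0.1,0,0,0],[0.3,0.32,0.35,0.5,0,0,0],[0.3,0.32,0.35,1.1,0,0,0],[0.3,0.32,0.35,1.6,0,0,0],[0.3,0.32,0.35,1.8,0,0,0],[0.3,0.32,0.35,1.92,0,0,0],[0.3,0.32,0.35,1.92,0,0,0]]]'; python3 -c "
from h import *
rows((.6564,.016,.029))"
```

```text
clock: 18.92
ee_pos: [0.6559, 0.0158, 0.0326]
tool_rot: [-0.001, 0.7, 0.715, -0.001]
force: [-0.2, -0.3, -0.5]
grip_width: 0.474
clock 18.92 tcp [0.6559 0.0158 0.0326] jaw yaw 1.21 tilt [ 5.0e-04 -1.9e-03 -1.0e+00] shift [0.005 0.012 0.089] grip 0.474 F [-0.2 -0.3 -0.5]
```

```bash
python3 -m crank '[[[0.3,0,0.01,0.03,0,0,0],[0.3,0,0.01,0.05,0,0,0],[0.3,0,0.01,0.08,0,0,0],[0.3,0,0.01,0.1,0,0,0],[0.3,0,0.01,0.1,0,0,0],[0.3,0,0.01,0.1,0,0,0],[0.3,0,0.01,0.1,0,0,0],[0.3,0,0.01,0.1,0,0,0]]]'
```

```text
clock: 19.58
ee_pos: [0.6569, 0.0157, 0.0311]
tool_rot: [-0.0, 0.7, 0.715, 0.0]
force: [-8.5, -0.7, 16.1]
grip_width: 0.469
```

Seated. Release and rise, then back off toward −y to clear the camera's view.

```bash
python3 -m crank '[[[0.75,0,0,-0.02,0,0,0],[0.75,0,0,-0.02,0,0,0],[0.75,0,0,-0.02,0,0,0],[0.75,0,0,-0.02,0,0,0],[0.75,0,0,-0.5,0,0,0],[0.75,0,0,-1.3,0,0,0],[0.75,0,0,-2.3,0,0,0],[0.75,0,0,-3,0,0,0]]]'; python3 -m crank '[[[0.75,-8,-6,-1,0,0,0],[0.75,-8,-6,-1,0,0,0],[0.75,-8,-6,-1,0,0,0],[0.75,-8,-6,-1,0,0,0],[0.75,-8,-6,-1,0,0,0],[0.75,-8,-6,-1,0,0,0],[0.75,-8,-6,-1,0,0,0],[0.75,-8,-6,-1,0,0,0]]]'; python3 - <<'E'
from h import *
im=vision.snapshot("top"); cv2.imwrite("pics/t4.png",cv2.resize(im[130:330,140:500],(792,440))[:,:,::-1])
cv2.imwrite("pics/s4.png",cv2.resize(vision.snapshot("scene")[150:300,200:480],(800,428))[:,:,::-1])
M=dict(cream=(.6526,.1863),tan=(.6543,.1013),brown=(.6564,.016),black=(.6585,-.069))
for n,m in M.items():
    u,v=map(int,np.round(proj("top",[*m,.062]))); c=np.median(im[v-2:v+3,u-2:u+3].reshape(-1,3).astype(int),0)
    d=(np.abs(im.astype(int)-c).max(2)<(25 if n=="black" else 45)).astype(np.uint8)
    k=np.zeros_like(d);cv2.circle(k,(u,v),16,1,-1);d&=k
    cs,_=cv2.findContours(d,cv2.RETR_EXTERNAL,cv2.CHAIN_APPROX_NONE);cc=max(cs,key=cv2.contourArea)
    e=cv2.fitEllipse(cc);p=ray("top",e[0],.062);print(n,c,np.round(e[0]+e[1],1),p.round(4),"err mm",((p[:2]-m)*1e3).round(1))
u=[161.5,252.5];print("state",manip.state()["ee_pos"])
E
```

```text
clock: 20.25
ee_pos: [0.6571, 0.0157, 0.154]
tool_rot: [0.0, 0.7, 0.715, 0.001]
force: [1.0, -0.4, 0.8]
grip_width: 0.753
clock: 20.92
ee_pos: [0.4623, -0.2549, 0.1866]
tool_rot: [0.001, 0.699, 0.715, 0.001]
force: [0.6, -0.1, 0.7]
grip_width: 0.747
cream [249. 235. 174.] [233.6 170.8  17.5  17.9] [0.6536 0.1877 0.062 ] err mm [1.  1.4]
tan [234. 147.  47.] [271.9 169.1  16.5  26.6] [0.6568 0.1007 0.062 ] err mm [ 2.5 -0.6]
brown [134.  63.  18.] [309.  168.9  17.6  18.6] [0.6565 0.0162 0.062 ] err mm [0.1 0.2]
black [25. 21. 22.] [347.  168.   16.8  18.3] [ 0.6576 -0.0702  0.062 ] err mm [-0.9 -1.2]
state [ 0.46124353 -0.25752626  0.18721001]
```

View pics/t4.png

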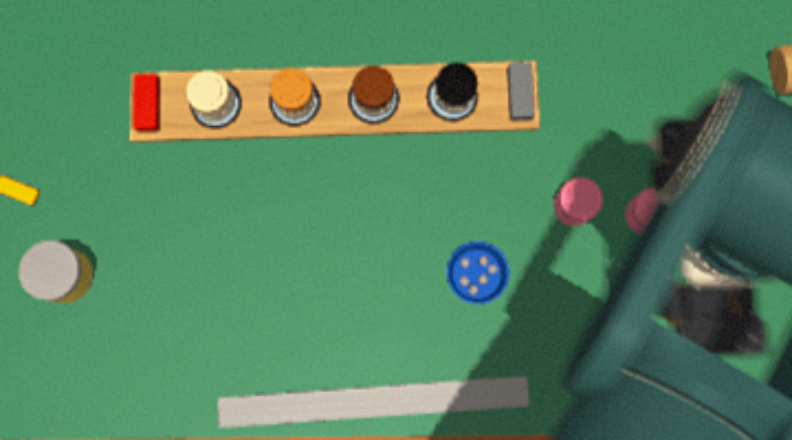

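View pics/s4.png

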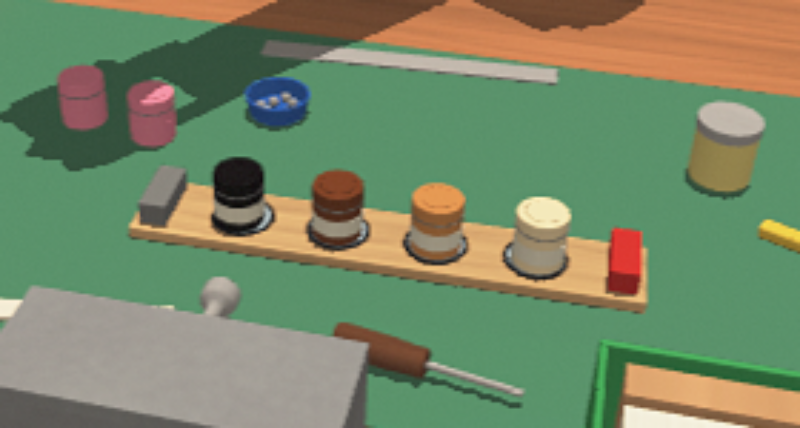

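Both views show all four pots upright on their marks, in the right order from the red block. Each is within about 3 mm of its mark, and the glue jar has not moved. Handing in.

```bash
python3 -c "
from workcell import manip
print(manip.finish_job())"
```

```text
the job is handed in; nothing more can be done
None
```

All four pots are on the strip in order from the red block on the left (+y): cream on a, tan on b, brown on c and black on d. I set each one down until the wrist felt contact (15–17 N) before releasing it. The job was handed in at about 21 s of the 109 s allowed, and no verdict is reported.

- **Placement:** the last top view put the pots 0.2 to 2.6 mm from their marks. Tan read worst at 2.6 mm. Its colour mask was stretched (16.5 × 26.6 px, picking up the wood), so that reading is rough, but both pictures show it centred.
- **Upright and clear:** both views show every pot upright and the robot touching nothing.
- **Glue jar:** it appears at the same pixels as at the start. I compared it by eye only and did not re-measure it.

No check failed.

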